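# Gauge the gap under a globe's hub

## Task

Find out how big the gap between the turntable and the flange under the globe is: starting with the thinnest gauge and then the middle one, slide each nose first along the turntable into the gap, gently and without forcing, towards the spindle until it stops. A gauge is too thin if its thicker shoulder goes in as well, right up to the spindle; take it out, lay it flat back on the table and try the next thicker one. Leave the gauge that just fits (the nose goes in fully, the shoulder stops at the flange) lying flat in the gap and let go, with the others flat on the table off the turntable, and do not disturb the jars and the toy globe.

Things in the scene. Friction and masses are not known exactly. Their poses are not given: they have to be found in the camera images.
- turntable: locked plywood turntable, fixed, 300 mm across; origin: centre of its underside on the table, z up; flat top 20 mm above the table. A fixed steel spindle 16 mm across stands up from its centre into the globe. A gauge whose shoulder goes in is stopped by the spindle, tip 8 mm from the axis; one stopped by its shoulder at the flange's edge has its tip 20 mm from the axis
- globe_hub: steel flange, flat disc 80 mm across, clamped on the spindle (cannot move) under the 210 mm globe, whose centre is 119 mm higher and which overhangs the gap 65 mm all round: lean the tool back 30 to 45 deg. Origin: centre of the flat underside, z up. The gap below it is open all round and differs from start to start; one of the three gauges just fits it
- gauge_thin: Thinnest gauge, loose, 0.12 kg: straight bar 24 mm wide, 125 long, flat underside; 1 dark line across the handle's top. Origin: underside, mid-handle; x to the nose, z up. Wooden handle x -30 to 30 mm, 34 high; then aluminium: shoulder 13 mm thick up to x = 75, nose 8 mm thick from x = 75 to 95, upper front edges rounded. Lies flat on the table
- gauge_mid: Middle gauge, loose, 0.12 kg: straight bar 24 mm wide, 125 long, flat underside; 2 dark lines across the handle's top. Origin: underside, mid-handle; x to the nose, z up. Wooden handle x -30 to 30 mm, 34 high; then aluminium: shoulder 17 mm thick up to x = 75, nose 12 mm thick from x = 75 to 95, upper front edges rounded. Lies flat on the table
- gauge_thick: Thickest gauge, loose, 0.12 kg: straight bar 24 mm wide, 125 long, flat underside; 3 dark lines across the handle's top. Origin: underside, mid-handle; x to the nose, z up. Wooden handle x -30 to 30 mm, 34 high; then aluminium: shoulder 21 mm thick up to x = 75, nose 16 mm thick from x = 75 to 95, upper front edges rounded. Lies flat on the table
- gauge_thin_tip (a point): the upper edge of the thinnest gauge's nose, at its front end, mid-width (95 mm ahead of the gauge's origin, 8 mm above its underside)
- gauge_mid_tip (a point): the upper edge of the middle gauge's nose, at its front end, mid-width (95 mm ahead of the gauge's origin, 12 mm above its underside)
- gauge_thick_tip (a point): the upper edge of the thickest gauge's nose, at its front end, mid-width (95 mm ahead of the gauge's origin, 16 mm above its underside)
- pigment_jar: bystander, jar with black lid, 59 mm across, 95 mm high; origin centre of its foot; leave alone
- ink_jar: bystander, small jar with black lid, 47 mm across, 44 mm high; origin centre of its foot; leave alone
- toy_globe: bystander, tiny toy globe on a foot, 36 mm across, 50 mm high; origin centre of its foot; leave alone
Mind the look-alikes: they are no part of the job. Leave any orange, red or turquoise look-alike of the gauge_mid alone.

How it is judged:
On the way, in this order (a step that is already met when the one before it is completed fails the run):
1. the thinnest gauge is tried first: it goes into the gap shoulder and all, up to the spindle (tip within 14 mm of the axis) (horizontal distance between gauge_thin_tip and turntable below 0.014 m and z of gauge_thin_tip in the frame of globe_hub below 0.0005 m and height (world z) of gauge_thin_tip above 0.02 m and not ((horizontal distance between gauge_mid_tip and turntable below 0.04 m and z of gauge_mid_tip in the frame of globe_hub below 0.0005 m and height (world z) of gauge_mid_tip above 0.02 m) or (horizontal distance between gauge_thick_tip and turntable below 0.04 m and z of gauge_thick_tip in the frame of globe_hub below 0.0005 m and height (world z) of gauge_thick_tip above 0.02 m))), for 0.1 s.
2. then the middle gauge is tried: its whole nose is in the gap (tip within 26 mm of the axis) (horizontal distance between gauge_mid_tip and turntable below 0.026 m and z of gauge_mid_tip in the frame of globe_hub below 0.0005 m and height (world z) of gauge_mid_tip above 0.02 m), for 0.1 s.
At the end, for the whole second after the job is handed in: The gauge that just fits (middle or thickest) lies flat at rest on the turntable, its tip under the flange within 26 mm of the spindle axis, with under 6 mm of play above the nose and let go; the two others lie flat (within 0.1 rad) at rest on the table, off the turntable ((((horizontal distance between gauge_mid_tip and turntable below 0.026 m and z of gauge_mid_tip in the frame of globe_hub between -0.006 and 0.0005 m and height (world z) of gauge_mid_tip above 0.02 m and angle between gauge_mid's own z axis and vertical below 0.06 rad and linear speed of gauge_mid below 0.02 m/s) and (height (world z) of gauge_thin below 0.006 m and angle between gauge_thin's own z axis and vertical below 0.1 rad and linear speed of gauge_thin below 0.02 m/s) and (height (world z) of gauge_thick below 0.006 m and angle between gauge_thick's own z axis and vertical below 0.1 rad and linear speed of gauge_thick below 0.02 m/s)) or ((horizontal distance between gauge_thick_tip and turntable below 0.026 m and z of gauge_thick_tip in the frame of globe_hub between -0.006 and 0.0005 m and height (world z) of gauge_thick_tip above 0.02 m and angle between gauge_thick's own z axis and vertical below 0.06 rad and linear speed of gauge_thick below 0.02 m/s) and (height (world z) of gauge_thin below 0.006 m and angle between gauge_thin's own z axis and vertical below 0.1 rad and linear speed of gauge_thin below 0.02 m/s) and (height (world z) of gauge_mid below 0.006 m and angle between gauge_mid's own z axis and vertical below 0.1 rad and linear speed of gauge_mid below 0.02 m/s)))); the robot touches nothing.
It fails at once if a gauge is forced against the flange, turntable or spindle (over 40 N) (contact force between any of gauge_thin, gauge_mid, gauge_thick and globe_hub above 40 N or contact force between any of gauge_thin, gauge_mid, gauge_thick and turntable above 40 N).
It fails at once if the robot hits the globe, its hub or the turntable hard (over 15 N) (contact force between any of the arm, the fingers and globe_hub above 15 N or contact force between any of the arm, the fingers and turntable above 15 N).
It fails at once if a bystander is shifted by more than 20 mm or knocked over (distance of any of pigment_jar, ink_jar, toy_globe from where it was at the start of the episode above 0.02 m or angle between any of pigment_jar, ink_jar, toy_globe's own z axis and vertical above 0.4 rad).
It also fails if it takes over 72 s, if anything falls off the work surface, if the arm or the gripper's body presses on something with over 40 N, if the wrist force passes 120 N, or if a joint passes its speed limit or range.

## Robot

A 7-joint arm with a two-finger parallel gripper is mounted at the origin on a cart in front of the work surface, level with it; the furniture and walls round the work are solid. World frame = base frame: x ahead of the robot, y to its left, z up, the work surface at z = 0. Lengths are in m, angles in rad, forces in N, time in s.
With the tool pointing down it reaches from about 0.4 to 0.85 m from the base axis. Payload 10.4 kg.
Tool frame: the origin (TCP) lies at the very end of the fingers, on their centre line; the grasp point (between the pads) lies 19 mm behind it; z points along the fingers, y is the direction in which the jaws open and shut (so a half turn about z gives the same grasp; the last joint's range is limited). The gripper opens to 87 mm and grips with 3 to 60 N. Pads are 19 mm wide; open, the fingers measure 117 mm over their backs; the gripper's body (75 mm by 190 mm) begins 51 mm behind the grasp point.
Start: joints at [1.29, 0.332, -0.065, 1.46, 0.022, 1.35, -0.088], TCP at [0.159, -0.604, 0.223] pointing down, gripper open.
Joint ranges: [-2.6, 2.6], [-0.5, 2.12], [-1.47, 1.34], [0.16, 2.42], [-1.27, 4.41], [0.06, 2.06], [-2.6, 2.6]. Speed limits (rad/s): [2.22, 2.22, 2.79, 2.79, 3.14, 3.14, 3.14].

## Interface

Orientations are given as a unit quaternion [w, x, y, z].
In Python, from workcell import ctrl gives the robot as it stands.
- The arm moves only by the tool servo_tool, never from a script. Its argument "steps" is a list that holds one entry, the list of rows, each a list of 4 numbers: the shift along the world's x, y, z in mm, then the turn about the world's z in degrees. In form: [[[tx, ty, tz, yaw], ...]]. A call has 1 to 12 rows; each row shifts and turns the commanded pose from where the row before left it; what a row does not reach is not made up. A row lasts 1/12 s, in which the tool goes at most 41.7 mm and 7.16 degrees, less where a joint would pass 70% of its speed; a pose out of reach is approached as far as the arm can. A call with a gripper value outside its range is refused whole. "gripper" is the finger opening in mm, from 0 to 87, set as the call begins (left out, the last holds). The fingers move at their own pace and stop on an object; "force" is the grip in N (left out, the last holds). Time passes only in rows, so rows that do not move let the fingers close. It gives the time, the measured TCP pose, the force and the opening at its end, in the units of the state.
- ctrl.sense(): the state, without advancing time (a new reading comes with each control period).
- ctrl.read_camera(name): name is "scene" or "top"; returns the picture (400x640x3 uint8, red, green, blue); there is no depth.
- ctrl.get_calibration(name): a dict with "camera_matrix" (3x3 intrinsics, pixels), "distortion" ([k1, k2, p1, p2, k3] as OpenCV has them; the pictures are not rectified), "eye" and "attitude" of the camera in the world. Camera axes: x right, y up, looking along -z (the intrinsics and any distortion apply to the point x, -y, -z); pixel columns grow to the right and rows downward; lengths in m; the calibration is good to about 2 mm. A picture is of the moment at which its call begins. get_calibration takes no time and is no camera call.
- ctrl.close_job(): hands the job in, once; it reports no verdict.
Trained networks look in the newest picture that a camera, given by its name, has taken for a name from the list of things; names that differ only in an ending like _2 or _b are one class to them, and where a whole thing is asked for, a point or a joint stands for the part that bears it (a point fixed in the world has none). Each returns a list of dicts, best first, with "score" (0 to 1); they miss things now and then, are a little off and sometimes report something else, mostly with a low value. They report only what shows in the picture. A call takes as long as a camera call. They do not tell look-alikes from the thing itself.
- ctrl.boxes_of(thing, camera): "extent" ([centre column, centre row, width, height] in pixels, round what is visible of it).
- ctrl.cut_out(thing, camera): "mask" (400x640 bool, what is visible of it) and "extent" ([centre column, centre row, width, height] in pixels, round what is visible of it).
- ctrl.place_of(thing, camera): "position" ([row, column] in pixels: a listed point, or the origin of a listed thing).
The state is a dict: "clock": time; "joints": joint angles; "dq": joint speeds; "effort": joint torques, N m; "eef_pos": TCP position; "tcp_rot": TCP orientation; "contact_force": force on the tool from outside, world axes, zero at the start; "moment": the same for the moment, N m; "width": finger opening in m.
Only numpy, scipy, OpenCV 4.12 (cv2) and the standard library are available. Lean on these libraries where they do the work, as an engineer would, in place of code of your own. Each camera call takes 0.05 s, during which the arm holds its last target.

## Working session

There is one attempt and no reset: what is moved stays moved. The work goes in short steps, Python scripts to look and compute and a tool call to move; the robot and the scene stay as the last step left them, time stands still between calls to the robot, and variables do not carry over. Pictures are saved under pics/ and viewed, and the job is handed in when it is done.

Besides the shell and the picture viewer there is one more tool, called after "Emit:" as a command line: name --argument value ..., lists and objects as JSON in quotes. servo_tool: Moves the arm, as the interface text tells. Its arguments: {"type":"object","properties":{"steps":{"type":"array"},"gripper":{"type":"number"},"force":{"type":"number"}},"required":["steps"]}

```bash
ls; mkdir -p pics
cat > h.py <<'E'
import numpy as np, cv2
from scipy.spatial.transform import Rotation as R
from workcell import ctrl
def cal(n):
    c=ctrl.get_calibration(n); return c
def rot(c):
    a=np.array(c['attitude'],float)
    if a.size==4: return R.from_quat([a[1],a[2],a[3],a[0]]).as_matrix()
    return a.reshape(3,3)
def ray(c,uv):
    K=np.array(c['camera_matrix'],float);D=np.array(c['distortion'],float)
    p=cv2.undistortPoints(np.array(uv,float).reshape(-1,1,2),K,D).reshape(-1,2)
    d=np.c_[p[:,0],-p[:,1],-np.ones(len(p))]@rot(c).T
    return np.array(c['eye'],float),d
def onz(c,uv,z):
    e,d=ray(c,uv); t=(z-e[2])/d[:,2]; return e+d*t[:,None]
def proj(c,P):
    P=np.atleast_2d(P).astype(float); X=(P-np.array(c['eye']))@rot(c)
    X=np.c_[X[:,0],-X[:,1],-X[:,2]]
    K=np.array(c['camera_matrix'],float);D=np.array(c['distortion'],float)
    return cv2.projectPoints(X.reshape(-1,1,3),np.zeros(3),np.zeros(3),K,D)[0].reshape(-1,2)
def save(n,im): cv2.imwrite('pics/'+n,im[:,:,::-1])
E
python3 - <<'E'
from h import *
print(ctrl.sense())
for n in ['scene','top']:
    print(n,cal(n)); save(n+'0.png',ctrl.read_camera(n))
E
```

```text
pics
{'clock': 0.0, 'joints': array([ 1.29038586,  0.33284438, -0.06466659,  1.4609424 ,  0.02165221,
        1.34989887, -0.08851391]), 'dq': array([ 0.00134062, -0.00063261, -0.00012549,  0.00040067,  0.00029075,
        0.00262991, -0.00063499]), 'effort': array([-5.46056926e-04, -6.23254108e+01,  2.42479640e-02, -3.89890158e+01,
       -6.14098390e-02,  3.98273289e-02,  1.26004902e-04]), 'eef_pos': array([ 0.15921171, -0.60398277,  0.22177052]), 'tcp_rot': array([-6.81652501e-04,  9.91703813e-01,  1.28542052e-01, -1.52541632e-04]), 'contact_force': array([ 0.73937101,  0.57260568, -1.32676018]), 'moment': array([ 0.00713478, -0.0147488 , -0.00306685]), 'width': 0.08666601150078511}
scene {'camera_matrix': array([[455.1458441 ,   0.        , 328.90450892],
       [  0.        , 455.1458441 , 201.09337311],
       [  0.        ,   0.        ,   1.        ]]), 'distortion': array([-0.13118382,  0.        ,  0.        ,  0.        ,  0.        ]), 'eye': array([-0.32033652,  0.53768443,  1.09403914]), 'attitude': array([-0.44837379, -0.18424042,  0.33949681,  0.80607588])}
top {'camera_matrix': array([[445.61289861,   0.        , 316.918226  ],
       [  0.        , 445.61289861, 197.09990649],
       [  0.        ,   0.        ,   1.        ]]), 'distortion': array([-0.01766859,  0.        ,  0.        ,  0.        ,  0.        ]), 'eye': array([ 0.31978866, -0.03729064,  1.34154531]), 'attitude': array([-0.68089076, -0.06857298,  0.07562787,  0.7252351 ])}
```

View pics/scene0.png

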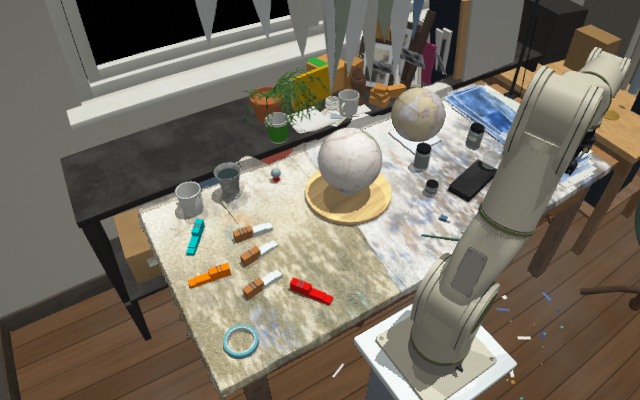

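View pics/top0.png

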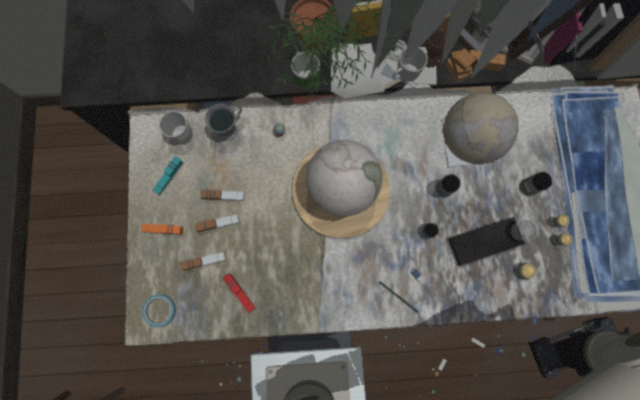

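Run:
```python
from h import *
im=ctrl.read_camera('top'); s=ctrl.read_camera('scene')
a=cv2.resize(im[180:280,150:260],None,fx=5,fy=5,interpolation=cv2.INTER_CUBIC)
b=cv2.resize(s[215:305,225:290],None,fx=5,fy=5,interpolation=cv2.INTER_CUBIC)
h=max(a.shape[0],b.shape[0]); o=np.zeros((h,a.shape[1]+0,3),np.uint8);o[:a.shape[0]]=a
save('c1.png',o);save('c2.png',b)
for t in ['gauge_thin','gauge_mid','gauge_thick']:
    print(t,[(np.round(r['position'],1),round(r['score'],2)) for r in ctrl.place_of(t,'top')][:4],[(np.round(r['position'],1),round(r['score'],2)) for r in ctrl.place_of(t,'scene')][:4])
ct=cal('top');cs=cal('scene')
for t in ['turntable','globe_hub','pigment_jar','ink_jar','toy_globe','gauge_thin_tip','gauge_mid_tip','gauge_thick_tip']:
    print(t,[(np.round(r['position'],1),round(r['score'],2)) for r in ctrl.place_of(t,'top')][:2],[(np.round(r['position'],1),round(r['score'],2)) for r in ctrl.place_of(t,'scene')][:2])
```

```text
gauge_thin [(array([226.8, 205.6]), 0.57)] [(array([256.3, 252.2]), 0.82)]
gauge_mid [(array([287.1, 234.5]), 0.92), (array([168.1, 178. ]), 0.8), (array([231.9, 176.9]), 0.78), (array([265.6, 189.6]), 0.56)] [(array([232.6, 197. ]), 0.78), (array([291.3, 300.5]), 0.63), (array([277.7, 219.8]), 0.61), (array([291.7, 250.6]), 0.58)]
gauge_thick [(array([194.3, 211.1]), 0.64), (array([228.5, 426.2]), 0.55)] [(array([237.5, 242.3]), 0.87)]
turntable [] [(array([194.1, 347.8]), 0.82)]
globe_hub [] [(array([185.2, 345. ]), 0.61)]
pigment_jar [(array([192. , 443.6]), 0.94)] [(array([166.5, 420.2]), 0.86)]
ink_jar [(array([231.1, 427. ]), 0.67)] [(array([191.7, 429.7]), 0.68)]
toy_globe [(array([131.2, 280.7]), 0.41)] [(array([179.5, 277.5]), 0.56)]
gauge_thin_tip [(array([217.7, 236. ]), 0.56), (array([230.7, 428.7]), 0.3)] [(array([242.2, 275.4]), 0.58)]
gauge_mid_tip [(array([312.7, 253.5]), 0.86), (array([191.3, 156.6]), 0.78)] [(array([272.2, 281.7]), 0.97), (array([283.3, 191.4]), 0.96)]
gauge_thick_tip [(array([192.2, 241.8]), 0.69)] [(array([225.6, 272.2]), 0.83)]
```

View pics/c1.png

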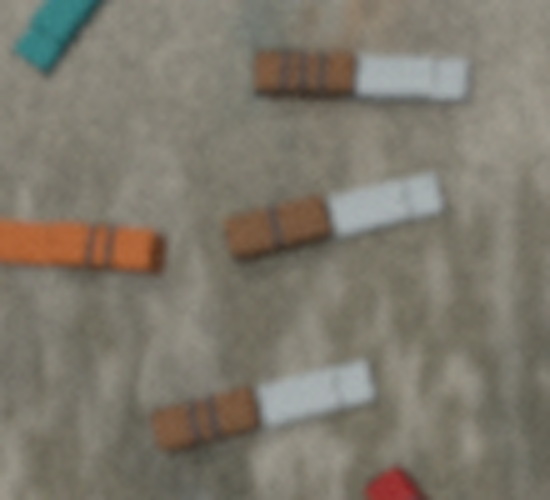

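View pics/c2.png

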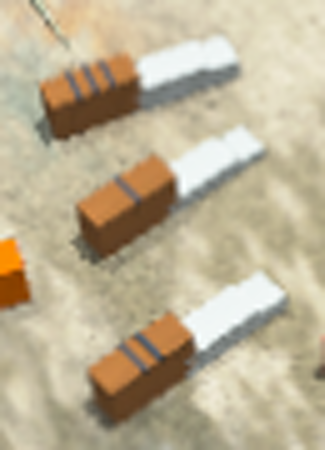

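```bash
cat > fit.py <<'E'
from h import *
from scipy.optimize import minimize
def box(x0,x1,w,h): return np.array([[x,y,z] for x in (x0,x1) for y in (-w,w) for z in (0,h)])
def parts(k):
    sh,no={'thin':(13,8),'mid':(17,12),'thick':(21,16)}[k]
    return [box(-30,30,12,34)/1e3,box(30,75,12,sh)/1e3,box(75,95,12,no)/1e3]
def sil(c,k,p,S=4,z=0,off=(0,0),shape=(400,640)):
    th=p[2];M=np.array([[np.cos(th),-np.sin(th),0],[np.sin(th),np.cos(th),0],[0,0,1]])
    m=np.zeros((shape[0]*S,shape[1]*S),np.uint8)
    for b in parts(k):
        q=proj(c,b@M.T+[p[0],p[1],z])-np.array(off)
        hull=cv2.convexHull(((q+0.5)*S*16).astype(np.int32).reshape(-1,1,2)); cv2.fillConvexPoly(m,hull,1,shift=4)
    return m
def fit(k,masks,p0,z=0):
    # masks: list of (cal, mask)
    def f(p):
        s=0
        for c,m,o in masks:
            S=4;ms=cv2.resize(m.astype(np.float32),None,fx=S,fy=S,interpolation=cv2.INTER_LINEAR)>0.5
            q=sil(c,k,[p[0],p[1],p[2]],S,z,o,m.shape)>0
            s+=1-(ms&q).sum()/max(1,(ms|q).sum())
        return s/len(masks)
    r=minimize(f,p0,method='Nelder-Mead',options=dict(initial_simplex=np.array(p0)+np.array([[0,0,0],[.01,0,0],[0,.01,0],[0,0,.1]]),xatol=1e-4,fatol=1e-4))
    return r.x,r.fun
def getmask(im,cen,r=36):
    # wood or aluminium vs table : by hsv inside window
    x,y=map(int,cen); o=(max(0,x-r),max(0,y-r)); return im[o[1]:y+r,o[0]:x+r],o
E
python3 - <<'E'
from fit import *
ct=cal('top');cs=cal('scene')
it=ctrl.read_camera('top'); r=[(t,ctrl.cut_out(t,'top')) for t in ['gauge_thin','gauge_mid','gauge_thick','turntable','toy_globe','ink_jar','pigment_jar']]
isn=ctrl.read_camera('scene'); q=[(t,ctrl.cut_out(t,'scene')) for t in ['gauge_thin','gauge_mid','gauge_thick','turntable','toy_globe','ink_jar','pigment_jar']]
import pickle; pickle.dump((it,isn,r,q),open('m.pkl','wb'))
for L in (r,q):
    for t,l in L: print(t,[(np.round(x['extent']),round(x['score'],2),x['mask'].sum()) for x in l])
E
```

```text
gauge_thin [(array([216., 225.,  47.,  18.]), 0.89, np.int64(407))]
gauge_mid [(array([161., 231.,  37.,   9.]), 0.81, np.int64(313)), (array([241., 293.,  28.,  35.]), 0.77, np.int64(388)), (array([168., 175.,  30.,  35.]), 0.69, np.int64(389)), (array([204., 262.,  47.,  16.]), 0.68, np.int64(411))]
gauge_thick [(array([224., 194.,  44.,   9.]), 0.94, np.int64(398))]
turntable [(array([340., 194.,  99.,  93.]), 0.89, np.int64(2785))]
toy_globe [(array([278., 128.,  11.,  12.]), 0.66, np.int64(98))]
ink_jar [(array([429., 230.,  17.,  16.]), 0.61, np.int64(237))]
pigment_jar [(array([448., 186.,  24.,  20.]), 0.83, np.int64(467)), (array([341., 194.,  98.,  95.]), 0.42, np.int64(2981))]
gauge_thin [(array([260., 251.,  41.,  25.]), 0.84, np.int64(391))]
gauge_mid [(array([209., 275.,  45.,  26.]), 0.95, np.int64(437)), (array([311., 292.,  43.,  22.]), 0.81, np.int64(473)), (array([195., 237.,  18.,  34.]), 0.8, np.int64(360)), (array([263., 286.,  42.,  34.]), 0.67, np.int64(498))]
gauge_thick [(array([253., 233.,  46.,  18.]), 0.65, np.int64(461))]
turntable [(array([347., 199.,  82.,  52.]), 0.64, np.int64(2903))]
toy_globe [(array([276., 173.,  10.,  15.]), 0.51, np.int64(115))]
ink_jar [(array([262., 285.,  41.,  32.]), 0.7, np.int64(494)), (array([432., 189.,  10.,  18.]), 0.5, np.int64(208))]
pigment_jar [(array([421., 157.,  20.,  30.]), 0.97, np.int64(423))]
```

Run:
```python
from fit import *
import pickle
it,isn,r,q=pickle.load(open('m.pkl','rb'));r=dict(r);q=dict(q)
ct=cal('top');cs=cal('scene')
idx={'thin':(0,0),'mid':(3,3),'thick':(0,0)}
for k,(a,b) in idx.items():
    mt=r['gauge_'+k][a]['mask'];ms=q['gauge_'+k][b]['mask']
    def crop(m):
        ys,xs=np.where(m);o=(xs.min()-12,ys.min()-12);return m[o[1]:ys.max()+12,o[0]:xs.max()+12],o
    M=[(ct,)+crop(mt),(cs,)+crop(ms)]
    e=r['gauge_'+k][a]['extent'];p=onz(ct,[e[:2]],.01)[0]
    p0=[p[0],p[1]+.03,-1.4]
    for nm,mm in (('both',M),('top',M[:1]),('scene',M[1:])): 
        x,f=fit(k,mm,p0); print(k,nm,np.round(x[:2]*1e3,1),np.round(np.degrees(x[2]),1),round(f,3))
# turntable: outer contour of mask; rim points z=.02
from scipy.optimize import least_squares
for n,c,D in (('top',ct,r),('scene',cs,q)):
    m=D['turntable'][0]['mask'].astype(np.uint8)
    cn=max(cv2.findContours(m,0,1)[0],key=len)
    h=cv2.convexHull(cn).reshape(-1,2)
    cn=cn.reshape(-1,2).astype(float)
    P=onz(c,cn,.02)
    g=least_squares(lambda v:np.hypot(P[:,0]-v[0],P[:,1]-v[1])-.150,[P[:,0].mean(),P[:,1].mean()],loss='soft_l1',f_scale=.003)
    print(n,g.x*1e3,np.round(np.percentile(abs(g.fun),[50,90])*1e3,1))
for t in ['toy_globe','ink_jar','pigment_jar']:
    for n,c,D in (('top',ct,r),('scene',cs,q)):
        e=D[t][1 if (n=='scene' and t=='ink_jar') else 0]['extent']; z={'toy_globe':.025,'ink_jar':.022,'pigment_jar':.05}[t]
        print(t,n,np.round(onz(c,[e[:2]],z)[0]*1e3))
```

```text
thin both [527.5 277.5] -78.2 0.098
thin top [527.5 277. ] -78.2 0.081
thin scene [528.1 277.3] -77.8 0.111
mid both [418.  320.4] -79.5 0.074
mid top [418.5 320.3] -79.9 0.078
mid scene [416.2 321.3] -78.1 0.054
thick both [621.7 260.5] -96.1 0.082
thick top [621.4 259.6] -95.7 0.083
thick scene [622.4 260.4] -97.2 0.075
top [ 615.83943291 -133.85081975] [ 4.6 57.5]
scene [ 605.16905872 -126.70349307] [  2.8 111.6]
toy_globe top [818.  49.  25.]
toy_globe scene [816.  43.  25.]
ink_jar top [ 471. -387.   22.]
ink_jar scene [ 461. -385.   22.]
pigment_jar top [ 597. -451.   50.]
pigment_jar scene [ 594. -443.   50.]
```

Run:
```python
from fit import *
import pickle
it,isn,r,q=pickle.load(open('m.pkl','rb'))
save('tt_top.png',cv2.resize(it[130:245,285:400],None,fx=5,fy=5,interpolation=cv2.INTER_CUBIC))
save('tt_sc.png',cv2.resize(isn[120:230,295:400],None,fx=5,fy=5,interpolation=cv2.INTER_CUBIC))
```

```text
(no output)
```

View pics/tt_top.png

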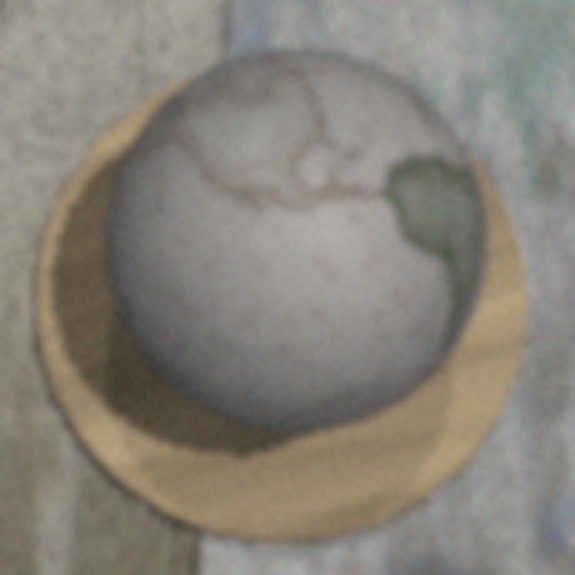

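View pics/tt_sc.png

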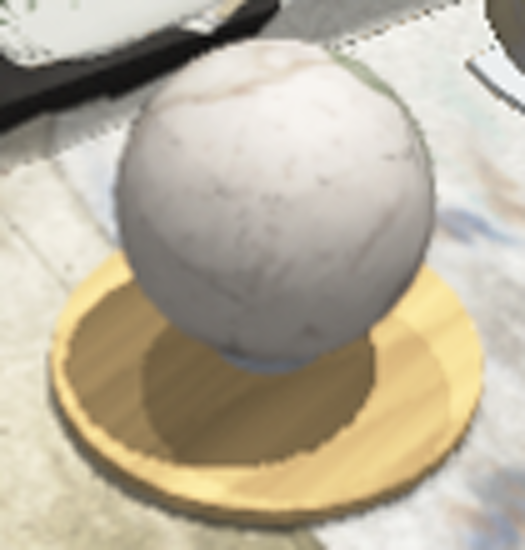

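```bash
cat > tt.py <<'E'
from fit import *
from scipy.optimize import least_squares
f=lambda L,o:(np.array(L)+.5)/5-.5+np.array(o)
rt=f([(37,300),(60,200),(95,145),(50,390),(100,470),(200,530),(285,540),(380,520),(460,460),(510,370),(525,290),(510,220),(485,170)],(285,130))
gt=f([(110,250),(130,160),(180,92),(250,55),(300,48),(370,62),(430,105),(470,160),(486,220),(470,320),(430,385),(350,425),(290,432),(200,400),(140,330)],(285,130))
rs=f([(52,365),(70,310),(110,262),(60,410),(100,460),(180,508),(260,522),(350,508),(430,460),(475,400),(484,355),(470,310),(435,270)],(295,120))
gs=f([(118,200),(130,140),(160,90),(210,52),(280,38),(350,58),(400,105),(428,150),(434,200),(420,265),(375,325),(340,345),(220,350),(160,310),(130,260)],(295,120))
a=np.linspace(0,2*np.pi,180,endpoint=False)
def rim(c,uv,p):
    P=np.vstack([np.c_[p[0]+.15*np.cos(a),p[1]+.15*np.sin(a),0*a+z] for z in (0,.02)])
    h=cv2.convexHull(proj(c,P).astype(np.float32))
    return np.array([cv2.pointPolygonTest(h,(float(u),float(v)),True) for u,v in uv])
def sph(c,uv,p):
    e,d=ray(c,uv);d/=np.linalg.norm(d,axis=1)[:,None];v=p-e
    return (np.linalg.norm(np.cross(d,v),axis=1)-.105)*450/np.linalg.norm(v)
ct=cal('top');cs=cal('scene')
def rep(n,fun,x0):
    g=least_squares(fun,x0,x_scale=.01,diff_step=1e-3,loss='soft_l1');print(n,np.round(g.x*1e3,1),'rms px',round(np.sqrt(np.mean(g.fun**2)),2))
rep('rim top',lambda p:rim(ct,rt,p),[.615,-.13]);rep('rim sc',lambda p:rim(cs,rs,p),[.605,-.127])
rep('rim both',lambda p:np.r_[rim(ct,rt,p),rim(cs,rs,p)],[.605,-.127])
rep('glo both',lambda p:np.r_[sph(ct,gt,p),sph(cs,gs,p)],[.605,-.127,.155])
rep('all',lambda p:np.r_[sph(ct,gt,p),sph(cs,gs,p),rim(ct,rt,p),rim(cs,rs,p)],[.605,-.127,.155])
rep('top',lambda p:np.r_[sph(ct,gt,p),rim(ct,rt,p)],[.605,-.127,.155])
rep('sc',lambda p:np.r_[sph(cs,gs,p),rim(cs,rs,p)],[.605,-.127,.155])
E
python3 tt.py
```

```text
rim top [ 616.  -132.4] rms px 0.67
rim sc [ 620.5 -137.7] rms px 1.18
rim both [ 616.6 -134.1] rms px 1.12
glo both [ 616.1 -136.3  149.9] rms px 0.6
all [ 616.1 -135.2  150.5] rms px 0.92
top [ 615.8 -134.4  149.4] rms px 0.82
sc [ 620.4 -138.4  146.8] rms px 0.86
```

Emit:
servo_tool --steps '[[[22, 29, 10, 3], [22, 30, 10, 3], [22, 30, 10, 3], [23, 30, 10, 3], [23, 30, 10, 3], [23, 30, 10, 3], [23, 30, 10, 3], [23, 30, 10, 3], [23, 30, 10, 3], [23, 30, 10, 3], [22, 30, 0, 3], [22, 29, 0, 3]]]' --gripper 60

```text
clock: 3.1
eef_pos: [0.4315, -0.2446, 0.3236]
tcp_rot: [0.001, 0.903, 0.43, 0.0]
contact_force: [0.9, -0.4, -0.2]
width: 0.0602
```

Emit:
servo_tool --steps '[[[8, 40, 0, 4.2], [8, 40, 0, 4.2], [8, 40, 0, 4.2], [8, 40, 0, 4.2], [8, 40, 0, 4.2], [8, 40, 0, 4.2], [8, 40, 0, 4.2], [8, 40, 0, 4.2], [7, 30, -28, 4.2], [7, 30, -28, 4.2], [7, 30, -28, 4.2], [6, 30, -28, 4.5]]]' --gripper 60

```text
clock: 4.1
eef_pos: [0.5217, 0.195, 0.2096]
tcp_rot: [0.0, 0.632, 0.775, 0.0]
contact_force: [1.1, -1.7, 0.7]
width: 0.06
```

Emit:
servo_tool --steps '[[[0, 26, -30, 0], [0, 26, -30, 0], [0, 26, -30, 0], [0, 26, -30, 0], [1, 0, -40, 0], [0, 0, -25, 0], [0, 0, -20, 0], [0, 0, 0, 0]]]'

```text
clock: 4.77
eef_pos: [0.5214, 0.2973, 0.0025]
tcp_rot: [-0.001, 0.633, 0.774, -0.001]
contact_force: [-0.9, -0.8, 0.0]
width: 0.0599
```

Run:
```python
from h import *
print(ctrl.sense()['eef_pos'],ctrl.sense()['tcp_rot'])
s=ctrl.read_camera('scene');t=ctrl.read_camera('top')
a=cv2.resize(s[180:310,190:320],None,fx=4,fy=4,interpolation=cv2.INTER_CUBIC);save('g1.png',a)
a=cv2.resize(t[150:270,150:270],None,fx=4,fy=4,interpolation=cv2.INTER_CUBIC);save('g1t.png',a)
```

```text
[0.52135335 0.29733998 0.00253641] [-7.73241570e-04  6.32724652e-01  7.74375572e-01 -1.17930794e-03]
```

View pics/g1.png

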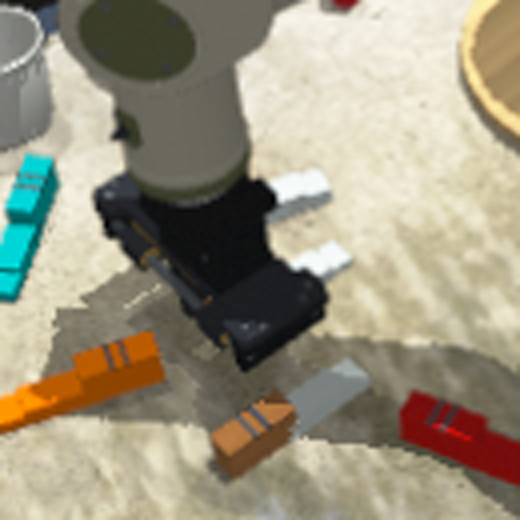

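View pics/g1t.png

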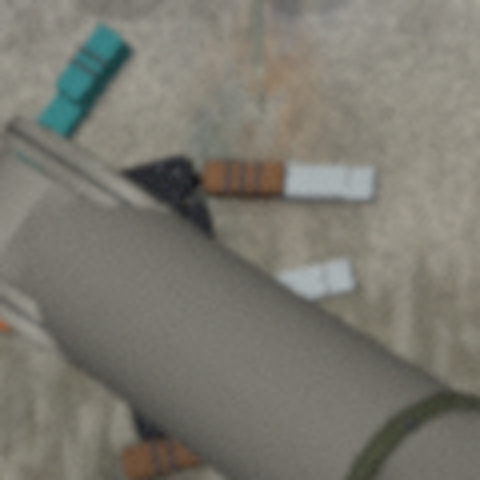

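Emit:
servo_tool --steps '[[[0, 0, 1, 0], [0, 0, 0, 0], [0, 0, 0, 0], [0, 0, 0, 0], [0, 0, 0, 0], [0, 0, 0, 0]]]' --gripper 0 --force 25

```text
clock: 5.37
eef_pos: [0.5225, 0.2976, 0.0068]
tcp_rot: [0.0, 0.633, 0.774, 0.0]
contact_force: [1.4, -0.1, 0.5]
width: 0.0278
```

Emit:
servo_tool --steps '[[[0, 0, 0, 0], [0, 0, 0, 0], [0, 0, 0, 0]]]'

```text
clock: 5.62
eef_pos: [0.5225, 0.2976, 0.0067]
tcp_rot: [0.0, 0.633, 0.774, 0.0]
contact_force: [-0.4, -0.6, 0.9]
width: 0.0236
```

Run:
```python
from h import *
for i in range(4):
    s=ctrl.sense();print(np.round(s['eef_pos']*1e3,1),s['clock'],np.round(s['contact_force'],1),s['width']); ctrl.read_camera('top')
```

```text
[522.5 297.6   6.7] 5.6167 [-0.4 -0.6  0.9] 0.02359183427265455
[522.5 297.7   6.8] 5.6667 [ 0.1 -0.2  1.9] 0.02395826767226701
[522.5 297.6   6.7] 5.7167 [ 0.6 -0.9  2.2] 0.023835101916622352
[522.5 297.6   6.8] 5.7667 [-0.3 -0.7  1.9] 0.024004430219880978
```

Run:
```python
from h import *
c=cal('scene')
for z in range(0,420,30):
    p=proj(c,[[.5225,.2976,z/1e3]])[0]; print(z,np.round((p-[190,180])*4))
```

```text
0 [223. 333.]
30 [218. 308.]
60 [213. 282.]
90 [208. 256.]
120 [202. 228.]
150 [197. 200.]
180 [191. 171.]
210 [185. 141.]
240 [179. 109.]
270 [172.  77.]
300 [166.  43.]
330 [159.   8.]
360 [152. -28.]
390 [145. -65.]
```

Emit:
servo_tool --steps '[[[0, 0, 35, 0], [0, 0, 35, 0], [-10.8, -37.6, 0, 4.77], [-10.8, -37.6, 0, 4.77], [-10.8, -37.6, 0, 4.77], [-10.8, -37.6, 0, 4.77], [-10.8, -37.6, 0, 4.77], [-10.8, -37.5, 0, 4.77], [-10.8, -37.5, 0, 4.78], [0, 0, -20, 0], [0, 0, -20, 0], [0, 0, 0, 0]]]'

```text
clock: 6.82
eef_pos: [0.4449, 0.0344, 0.0339]
tcp_rot: [-0.002, 0.386, 0.922, -0.001]
contact_force: [-1.1, 0.7, -1.2]
width: 0.0237
```

```bash
cat > snap.py <<'E'
from h import *
import sys
n=sys.argv[1]
s=ctrl.sense();q=s['tcp_rot'];print(np.round(s['eef_pos']*1e3,1),'yaw',np.round(2*np.degrees(np.arctan2(q[2],q[1])),1),'t',s['clock'],np.round(s['contact_force'],1),round(s['width']*1e3,1))
S=ctrl.read_camera('scene')
save(n+'s.png',cv2.resize(S[110:250,250:410],None,fx=4,fy=4,interpolation=cv2.INTER_CUBIC))
if len(sys.argv)>2:
    T=ctrl.read_camera('top'); save(n+'t.png',cv2.resize(T[120:260,220:400],None,fx=4,fy=4,interpolation=cv2.INTER_CUBIC))
E
python3 snap.py p1 t
```

```text
[444.9  34.4  33.9] yaw 134.5 t 6.8167 [-1.1  0.7 -1.2] 23.7
```

View pics/p1s.png

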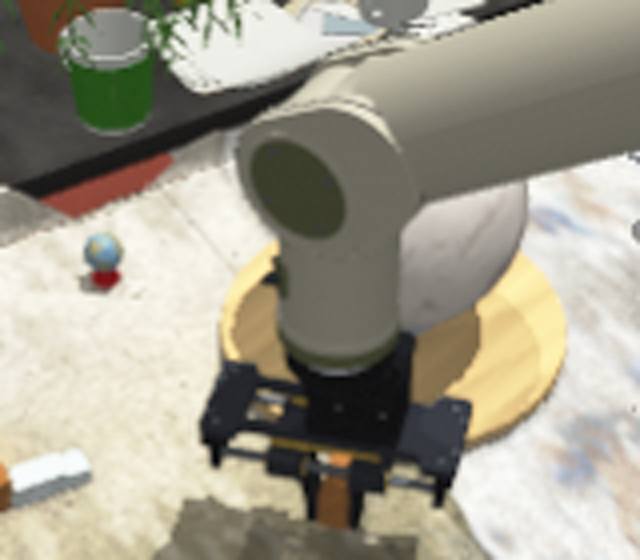

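View pics/p1t.png

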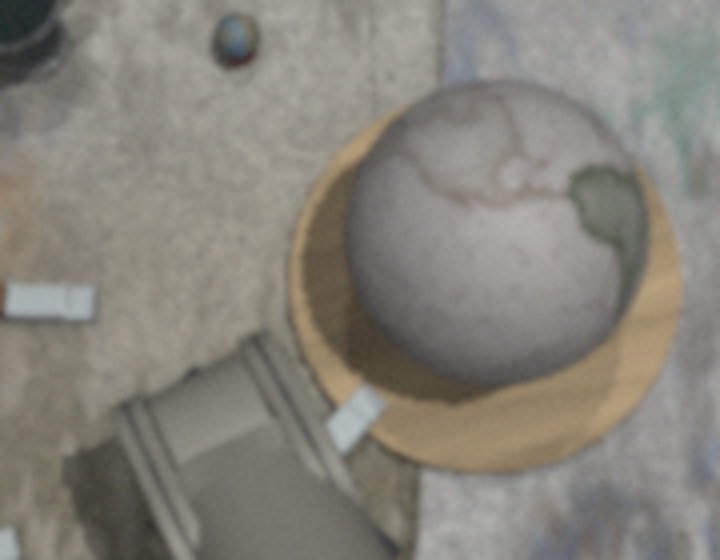

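Run:
```python
from h import *
c=cal('top');s=ctrl.sense();p=s['eef_pos']*1e3;print(p)
print(onz(c,[[373/4+220-.4,396/4+120-.4]],.037)*1e3)
u=np.array([np.cos(np.radians(-45.3)),np.sin(np.radians(-45.3))])
tip=p[:2]+115.7*u;print(tip, proj(c,[[tip[0]/1e3,tip[1]/1e3,.037]])*4-np.array([880,480]))
cen=np.array([616.5,-135]); d=p[:2]-cen; print('r',np.hypot(*d),'az',np.degrees(np.arctan2(d[1],d[0])))
```

```text
[446.61931088  36.71250003  36.5623785 ]
[[525.40304153 -42.88820573  37.        ]]
[528.002078  -45.5269991] [[374.74141492 390.71412872]]
r 241.54633344361756 az 134.69275140300067
```

Emit:
servo_tool --steps '[[[0, 0, -5, 0], [14, -14.5, -1, 0], [14, -14.5, -1, 0], [14, -14.5, -1, 0.3], [14.3, -14.6, 0, 0], [0, 0, -0.8, 0], [0, 0, 0, 0], [0, 0, 0, 0]]]'

```text
clock: 7.58
eef_pos: [0.5035, -0.0208, 0.0281]
tcp_rot: [-0.0, 0.382, 0.924, 0.0]
contact_force: [-0.2, 0.2, -1.4]
width: 0.0239
```

```bash
python3 snap.py p2 t
```

```text
[503.5 -20.8  28.1] yaw 135.1 t 7.5833 [-0.2  0.2 -1.4] 23.9
```

View pics/p2s.png

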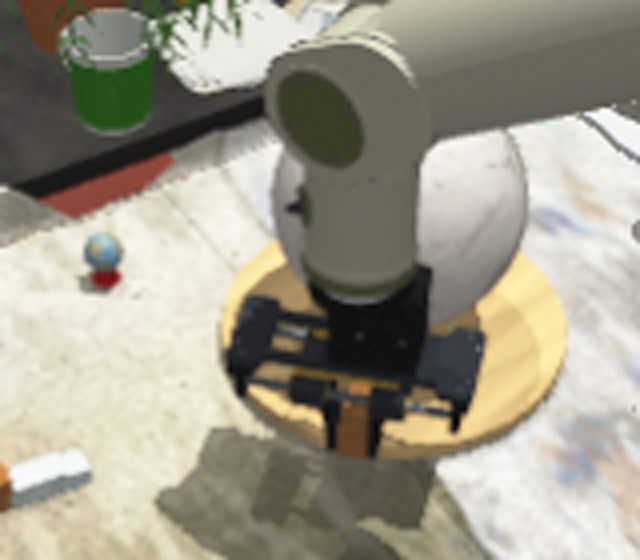

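View pics/p2t.png

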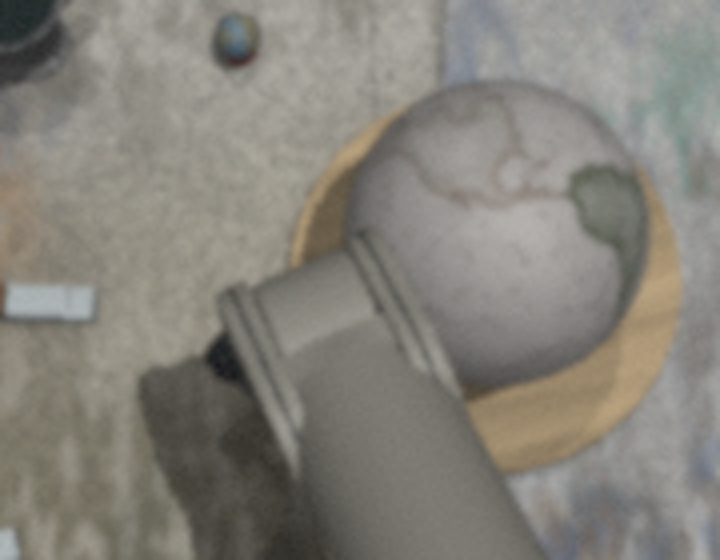

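Emit:
servo_tool --steps '[[[0, 0, -0.8, 0], [0, 0, 0, 0], [0, 0, 0, 0]]]'

```text
clock: 7.93
eef_pos: [0.5034, -0.0218, 0.0271]
tcp_rot: [0.0, 0.382, 0.924, -0.0]
contact_force: [0.1, -0.3, -1.0]
width: 0.0235
```

Emit:
servo_tool --steps '[[[0, 0, 0, 0], [0, 0, 0, 0], [0, 0, 0, 0], [-9, 9, 0, 0], [-9, 9, 0, 0], [0, 0, -1, 0]]]' --gripper 45

```text
clock: 8.43
eef_pos: [0.4834, -0.0015, 0.0259]
tcp_rot: [-0.001, 0.381, 0.924, -0.0]
contact_force: [-0.3, -0.3, -0.1]
width: 0.0445
```

Emit:
servo_tool --steps '[[[0, 0, 0, 0], [0, 0, 0, 0], [0, 0, 0, 0], [0, 0, 0, 0], [0, 0, 0, 0], [0, 0, 0, 0]]]' --gripper 0 --force 10

```text
clock: 8.93
eef_pos: [0.4856, -0.0042, 0.026]
tcp_rot: [-0.0, 0.383, 0.924, 0.0]
contact_force: [-0.4, 0.0, -0.8]
width: 0.0128
```

```bash
python3 snap.py p3
```

```text
[485.6  -4.2  26. ] yaw 135.0 t 8.9333 [-0.4  0.  -0.8] 12.8
```

View pics/p3s.png

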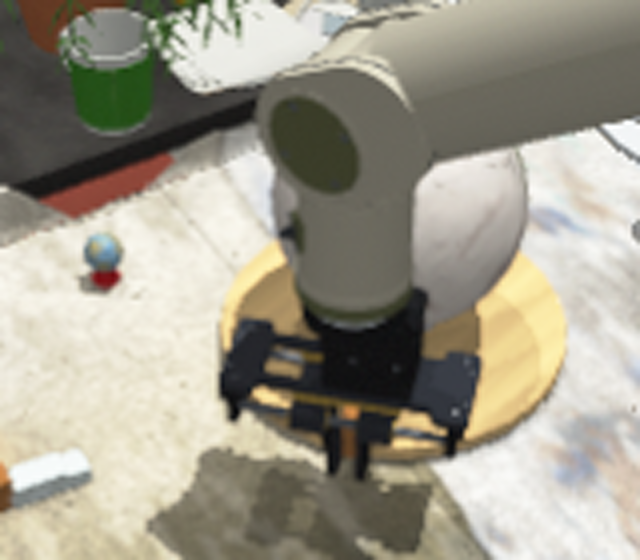

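Emit:
servo_tool --steps '[[[2, -2, -0.5, 0], [3, -3, -0.5, 0], [3, -3, 0, 0], [3, -3, 0, 0], [3, -3, 0, 0], [3, -3, 0, 0], [1, -1, 0, 0], [0, 0, 0, 0], [0, 0, 0, 0]]]' --gripper 10

```text
clock: 9.73
eef_pos: [0.5036, -0.0221, 0.025]
tcp_rot: [-0.0, 0.383, 0.924, 0.0]
contact_force: [-0.2, -0.7, -0.3]
width: 0.01
```

```bash
python3 snap.py p4 t
```

```text
[503.6 -22.1  25. ] yaw 135.0 t 9.7333 [-0.2 -0.7 -0.3] 10.0
```

View pics/p4s.png

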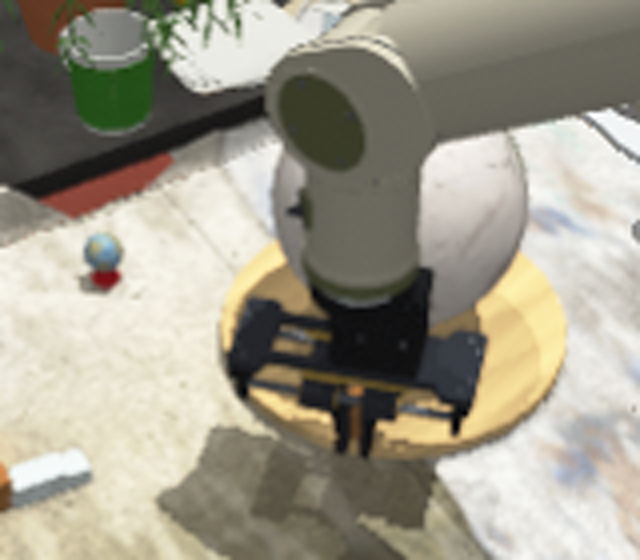

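Emit:
servo_tool --steps '[[[1, -1, 0, 0], [1, -1, 0, 0], [1, -1, 0, 0], [1, -1, 0, 0], [1, -1, 0, 0], [1, -1, 0, 0], [0.5, -0.5, 0, 0], [0, 0, 0, 0], [0, 0, 0, 0]]]'

```text
clock: 10.58
eef_pos: [0.5101, -0.0288, 0.025]
tcp_rot: [0.0, 0.383, 0.924, 0.0]
contact_force: [0.4, 0.5, -0.2]
width: 0.0098
```

```bash
python3 snap.py p5 t
```

```text
[510.1 -28.8  25. ] yaw 135.0 t 10.5833 [ 0.4  0.5 -0.2] 9.8
```

View pics/p5s.png

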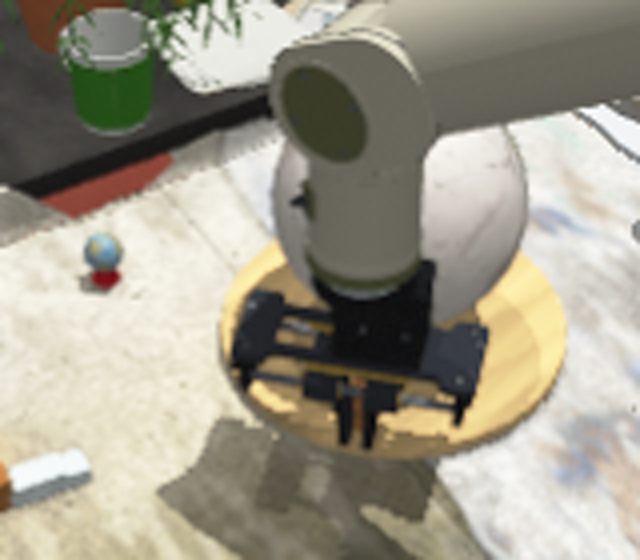

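View pics/p5t.png

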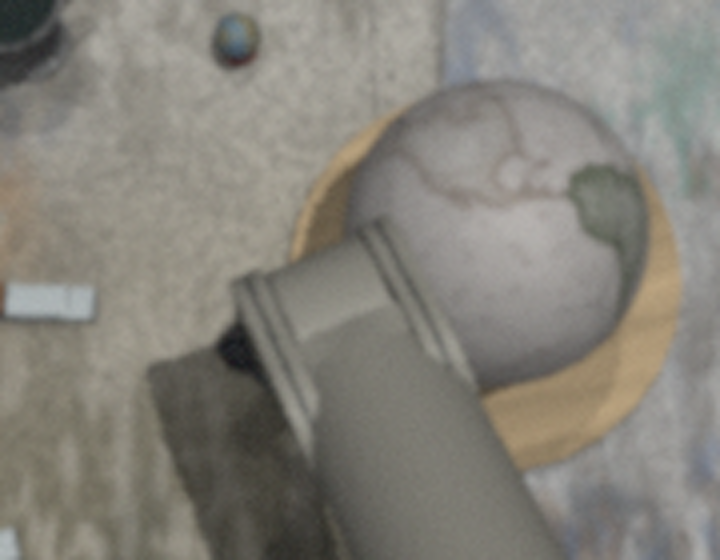

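Emit:
servo_tool --steps '[[[0.7, -0.7, 0, 0], [0.7, -0.7, 0, 0], [0.7, -0.7, 0, 0], [0, 0, 0, 0], [0, 0, 0, 0]]]'

```text
clock: 11.1
eef_pos: [0.5122, -0.0308, 0.025]
tcp_rot: [0.0, 0.383, 0.924, 0.0]
contact_force: [-0.1, 0.0, 0.1]
width: 0.0097
```

Emit:
servo_tool --steps '[[[0.7, -0.7, 0, 0], [0.7, -0.7, 0, 0], [0, 0, 0, 0], [0, 0, 0, 0]]]'

```text
clock: 11.43
eef_pos: [0.5136, -0.0322, 0.025]
tcp_rot: [0.0, 0.383, 0.924, 0.0]
contact_force: [-0.5, -0.5, -0.8]
width: 0.0099
```

```bash
python3 snap.py p6
python3 - <<'E'
from h import *
for i in range(3):
    s=ctrl.sense();print(np.round(s['eef_pos']*1e3,1),np.round(s['contact_force'],1),np.round(s['moment'],2)); ctrl.read_camera('top')
E
```

```text
[513.6 -32.2  25. ] yaw 135.0 t 11.4333 [-0.5 -0.5 -0.8] 9.9
[513.6 -32.2  25. ] [-0.9 -0.5  0.3] [ 0.05 -0.17  0.04]
[513.6 -32.1  25. ] [-0.1 -0.6 -0.2] [ 0.03 -0.17  0.04]
[513.6 -32.2  25. ] [ 0.   0.2 -0.2] [ 0.06 -0.16  0.07]
```

View pics/p6s.png

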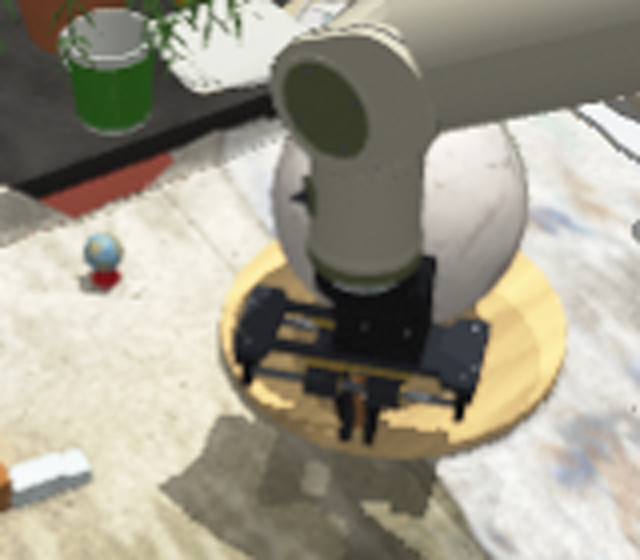

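Emit:
servo_tool --steps '[[[0.4, -0.4, 0, 0], [0, 0, 0, 0], [0, 0, 0, 0]]]'

```text
clock: 11.88
eef_pos: [0.5139, -0.0324, 0.025]
tcp_rot: [-0.0, 0.383, 0.924, 0.0]
contact_force: [0.1, 0.4, 0.6]
width: 0.0101
```

Emit:
servo_tool --steps '[[[0.4, -0.4, 0, 0], [0, 0, 0, 0], [0, 0, 0, 0]]]'

```text
clock: 12.13
eef_pos: [0.514, -0.0324, 0.025]
tcp_rot: [-0.0, 0.383, 0.924, 0.0]
contact_force: [-4.5, 2.8, 3.5]
width: 0.0098
```

Emit:
servo_tool --steps '[[[0.4, -0.4, 0, 0], [0, 0, 0, 0], [0, 0, 0, 0]]]'

```text
clock: 12.38
eef_pos: [0.514, -0.0325, 0.0249]
tcp_rot: [-0.001, 0.382, 0.924, 0.0]
contact_force: [-5.9, 3.8, 5.0]
width: 0.0102
```

Run:
```python
from h import *
for i in range(2):
    s=ctrl.sense();print(np.round(s['eef_pos']*1e3,1),np.round(s['contact_force'],2),np.round(s['moment'],3)); 
    F=s['contact_force'];M=s['moment']-np.array([.05,-.17,.05]); p=np.cross(F,M)/(F@F); print('line pt rel',p*1e3,'dir',F/np.linalg.norm(F)); ctrl.read_camera('scene')
c=cal('scene')
```

```text
[514.  -32.5  24.9] [-5.88  3.76  4.96] [ 0.935  1.068 -0.048]
line pt rel [ -88.73616503   51.97234165 -144.74946057] dir [-0.68722021  0.43889852  0.57887518]
[514.  -32.5  24.9] [-5.94  2.88  5.02] [0.94  1.076 0.007]
line pt rel [ -92.85360492   61.35643357 -144.8941288 ] dir [-0.71594336  0.34707582  0.60577511]
```

Emit:
servo_tool --steps '[[[-1, 1, 0, 0], [0, 0, 6, 0], [0, 0, 6, 0], [0, 0, 0, 0], [0, 0, 0, 0]]]'

```text
clock: 12.9
eef_pos: [0.514, -0.0324, 0.0374]
tcp_rot: [0.0, 0.383, 0.924, 0.0]
contact_force: [-1.0, 1.0, -0.3]
width: 0.0101
```

Emit:
servo_tool --steps '[[[0.6, -0.6, 0, 0], [0.5, -0.5, 0, 0], [0, 0, 0, 0], [0, 0, 0, 0]]]'

```text
clock: 13.23
eef_pos: [0.514, -0.0325, 0.0369]
tcp_rot: [-0.001, 0.382, 0.924, 0.0]
contact_force: [-5.8, 4.6, 5.2]
width: 0.0098
```

Emit:
servo_tool --steps '[[[0.5, -0.5, 0, 0], [0, 0, 0, 0], [0, 0, 0, 0]]]'

```text
clock: 13.48
eef_pos: [0.5141, -0.0326, 0.0368]
tcp_rot: [-0.001, 0.382, 0.924, 0.0]
contact_force: [-7.4, 5.9, 7.5]
width: 0.0098
```

Emit:
servo_tool --steps '[[[-2, 2, 0, 0], [0, 0, -7, 0], [0, 0, 0, 0], [0, 0, 0, 0], [0, 0, 0, 0], [0, 0, 0, 0], [0, 0, 0, 0]]]' --gripper 40

```text
clock: 14.07
eef_pos: [0.5135, -0.032, 0.0301]
tcp_rot: [0.0, 0.383, 0.924, 0.0]
contact_force: [-0.9, 0.4, -0.1]
width: 0.0392
```

Emit:
servo_tool --steps '[[[0.6, -0.6, 0, 0], [0.6, -0.6, 0, 0], [0, 0, 0, 0], [0, 0, 0, 0]]]'

```text
clock: 14.4
eef_pos: [0.5146, -0.0331, 0.03]
tcp_rot: [0.0, 0.383, 0.924, 0.0]
contact_force: [0.5, -0.3, 0.2]
width: 0.0401
```

Run:
```python
from h import *
for i in range(3):
    s=ctrl.sense();print(np.round(s['eef_pos']*1e3,1),np.round(s['contact_force'],2),np.round(s['moment'],3)); ctrl.read_camera('scene')
```

```text
[514.6 -33.1  30. ] [ 0.52 -0.26  0.17] [-0.014 -0.145 -0.017]
[514.6 -33.1  30. ] [-0.22  0.01 -0.44] [ 0.046 -0.165  0.034]
[514.5 -33.1  30. ] [-0.02  0.13  0.77] [ 0.045 -0.187  0.032]
```

Emit:
servo_tool --steps '[[[0.5, -0.5, 0, 0], [0.5, -0.5, 0, 0], [0, 0, 0, 0], [0, 0, 0, 0]]]'

```text
clock: 14.88
eef_pos: [0.5156, -0.0341, 0.03]
tcp_rot: [0.0, 0.383, 0.924, 0.0]
contact_force: [-0.9, -0.1, 0.6]
width: 0.0402
```

Emit:
servo_tool --steps '[[[0.5, -0.5, 0, 0], [0.5, -0.5, 0, 0], [0, 0, 0, 0], [0, 0, 0, 0]]]'

```text
clock: 15.22
eef_pos: [0.5166, -0.0351, 0.03]
tcp_rot: [0.0, 0.383, 0.924, 0.0]
contact_force: [0.1, -0.3, -0.9]
width: 0.0401
```

Emit:
servo_tool --steps '[[[0.5, -0.5, 0, 0], [0.5, -0.5, 0, 0], [0, 0, 0, 0], [0, 0, 0, 0]]]'

```text
clock: 15.55
eef_pos: [0.5176, -0.0361, 0.03]
tcp_rot: [0.0, 0.383, 0.924, 0.0]
contact_force: [-0.4, 0.4, 0.3]
width: 0.0398
```

Emit:
servo_tool --steps '[[[0, 0, 0, 0], [0, 0, 0, 0], [0, 0, 0, 0], [0, 0, 0, 0], [0, 0, 0, 0]]]' --gripper 0 --force 12

```text
clock: 15.97
eef_pos: [0.5175, -0.0361, 0.03]
tcp_rot: [0.0, 0.383, 0.924, 0.0]
contact_force: [0.0, -0.3, -0.6]
width: 0.0235
```

Emit:
servo_tool --steps '[[[-2, 2, 0, 0], [-5, 5, 0, 0], [-5, 5, 0, 0], [-5, 5, 0, 0], [-5, 5, 0, 0], [-4, 4, 0, 0], [-1, 1, 0, 0], [0, 0, 0, 0], [0, 0, 0, 0]]]'

```text
clock: 16.72
eef_pos: [0.4904, -0.0092, 0.03]
tcp_rot: [-0.0, 0.383, 0.924, -0.0]
contact_force: [-0.6, 0.6, -0.8]
width: 0.024
```

```bash
python3 snap.py p7 t
```

```text
[490.4  -9.2  30. ] yaw 135.0 t 16.7167 [-0.6  0.6 -0.8] 24.0
```

View pics/p7s.png

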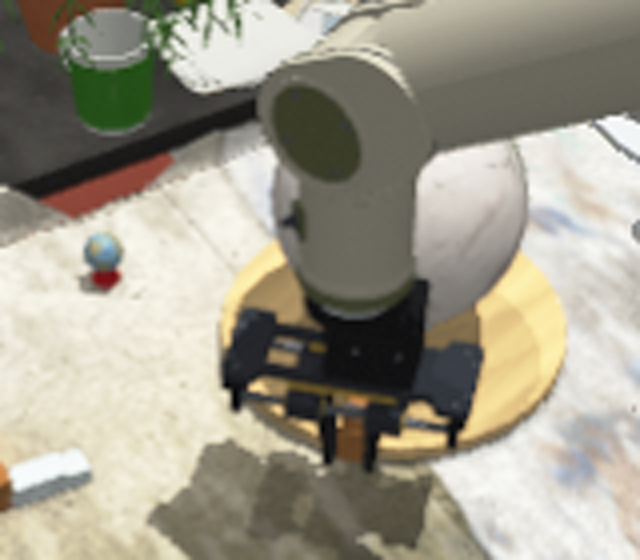

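Emit:
servo_tool --steps '[[[0, 0, 0, 0], [0, 0, 0, 0], [0, 0, 0, 0], [5, -5, -1, 0], [5, -5, -2, 0], [1, -1, 0, 0], [0, 0, 0, 0]]]' --gripper 40

```text
clock: 17.4
eef_pos: [0.5019, -0.0207, 0.0267]
tcp_rot: [-0.0, 0.383, 0.924, 0.0]
contact_force: [0.8, 0.1, 0.0]
width: 0.0398
```

Emit:
servo_tool --steps '[[[0, 0, 0, 0], [0, 0, 0, 0], [0, 0, 0, 0], [0, 0, 0, 0], [0, 0, 0, 0]]]' --gripper 0 --force 25

```text
clock: 17.82
eef_pos: [0.5014, -0.0199, 0.027]
tcp_rot: [-0.0, 0.383, 0.924, 0.0]
contact_force: [-0.0, 0.3, 0.4]
width: 0.0238
```

Emit:
servo_tool --steps '[[[-14, 14, 2, 0], [-14, 14, 2, 0], [-14, 14, 2, 0], [-14, 14, 5, 0], [11, 37, 10, -4.77], [11, 37, 10, -4.77], [11, 37, 0, -4.77], [11, 37, 0, -4.77], [11, 38, 0, -4.77], [11, 38, 0, -4.77], [11, 38, 0, -4.78], [0, 0, -20, 0]]]'

```text
clock: 18.82
eef_pos: [0.5231, 0.3089, 0.0416]
tcp_rot: [-0.001, 0.631, 0.776, 0.005]
contact_force: [0.0, 1.4, -1.2]
width: 0.0234
```

Emit:
servo_tool --steps '[[[0, 0, -15, 0], [0, 0, -10, 0], [0, 0, 0, 0], [0, 0, 0, 0]]]'

```text
clock: 19.15
eef_pos: [0.5225, 0.2962, 0.0125]
tcp_rot: [-0.0, 0.633, 0.774, -0.001]
contact_force: [0.1, 0.6, -0.5]
width: 0.0244
```

Emit:
servo_tool --steps '[[[0, 0, -3, 0], [0, 0, -2, 0], [0, 0, 0, 0], [0, 0, 0, 0]]]'

```text
clock: 19.48
eef_pos: [0.5228, 0.2976, 0.0084]
tcp_rot: [0.0, 0.632, 0.775, 0.0]
contact_force: [-0.4, 0.7, -0.2]
width: 0.0236
```

Emit:
servo_tool --steps '[[[0, 0, 0, 0], [0, 0, 0, 0], [0, 0, 0, 0], [0, 0, 0, 0], [0, 0, 25, 0], [0, 0, 30, 0]]]' --gripper 50

```text
clock: 19.98
eef_pos: [0.5211, 0.297, 0.0617]
tcp_rot: [-0.001, 0.632, 0.775, -0.002]
contact_force: [1.0, 0.6, 0.1]
width: 0.0485
```

Emit:
servo_tool --steps '[[[-36, 15, 0, -0.4], [-36, 15, 0, -0.4], [-36, 14.5, 0, -0.3], [0, 0, -20, 0], [0, 0, -20, 0], [0, 0, -12, 0], [0, 0, 0, 0], [0, 0, 0, 0]]]'

```text
clock: 20.65
eef_pos: [0.4145, 0.3423, 0.0109]
tcp_rot: [-0.0, 0.64, 0.769, -0.0]
contact_force: [-0.0, -0.6, 0.7]
width: 0.0498
```

Run:
```python
from h import *
S=ctrl.read_camera('scene');s=ctrl.sense();print(np.round(s['eef_pos']*1e3,1))
save('q1.png',cv2.resize(S[190:330,180:320],None,fx=4,fy=4,interpolation=cv2.INTER_CUBIC))
```

```text
[415.  342.7  11.5]
```

View pics/q1.png

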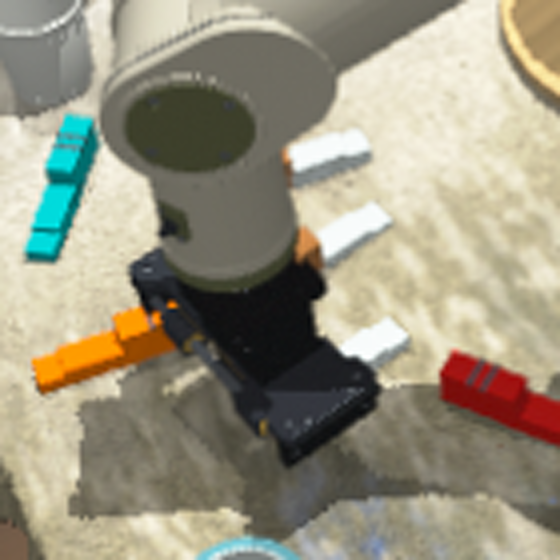

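Emit:
servo_tool --steps '[[[0, 0, -5, 0], [0, 0, 0, 0], [0, 0, 0, 0], [0, 0, 0, 0]]]'

```text
clock: 21.03
eef_pos: [0.4148, 0.3425, 0.0063]
tcp_rot: [0.0, 0.64, 0.769, 0.0]
contact_force: [0.4, -0.2, 0.2]
width: 0.05
```

Emit:
servo_tool --steps '[[[0, 0, 0, 0], [0, 0, 0, 0], [0, 0, 0, 0], [0, 0, 0, 0], [0, 0, 0, 0], [0, 0, 0, 0]]]' --gripper 0 --force 25

```text
clock: 21.53
eef_pos: [0.4145, 0.3424, 0.006]
tcp_rot: [0.0, 0.639, 0.769, 0.0]
contact_force: [0.2, -0.6, 0.4]
width: 0.0237
```

Emit:
servo_tool --steps '[[[0, 0, 30, 0], [0, 0, 40, 0], [3.8, -38.3, 0, 4.3], [3.8, -38.3, 0, 4.3], [3.8, -38.3, 0, 4.3], [3.8, -38.3, 0, 4.3], [3.8, -38.3, 0, 4.3], [3.8, -38.3, 0, 4.3], [3.8, -38.3, 0, 4.3], [3.9, -38.3, 0, 4.35], [0, 0, -20, 0], [0, 0, -20, 0]]]'

```text
clock: 22.53
eef_pos: [0.4461, 0.0324, 0.036]
tcp_rot: [0.001, 0.386, 0.923, -0.0]
contact_force: [-0.1, -0.1, -1.7]
width: 0.0237
```

Emit:
servo_tool --steps '[[[0, 0, -5, 0], [0, 0, 0, 0], [0, 0, 0, 0]]]'

```text
clock: 22.78
eef_pos: [0.445, 0.0369, 0.0314]
tcp_rot: [-0.0, 0.382, 0.924, 0.0]
contact_force: [0.7, 0.1, -1.1]
width: 0.024
```

Emit:
servo_tool --steps '[[[14, -14, -2, 0], [14, -14, -1, 0], [14, -14, -1, 0], [12.5, -13.5, 0, 0], [0, 0, 0, 0], [0, 0, -0.5, 0], [0, 0, 0, 0]]]'

```text
clock: 23.37
eef_pos: [0.4996, -0.0185, 0.0271]
tcp_rot: [0.0, 0.383, 0.924, 0.0]
contact_force: [-0.4, -0.2, -1.6]
width: 0.0235
```

```bash
python3 snap.py m1
```

```text
[499.6 -18.5  27.1] yaw 135.0 t 23.3667 [-0.4 -0.2 -1.6] 23.5
```

View pics/m1s.png

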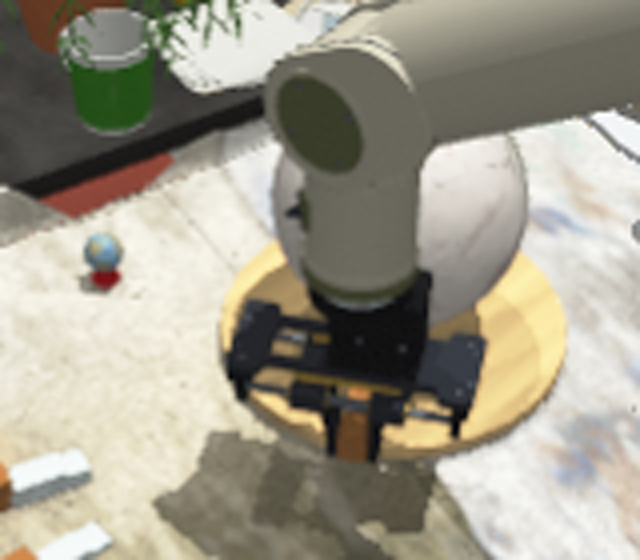

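Emit:
servo_tool --steps '[[[0, 0, -0.6, 0], [0, 0, 0, 0], [0, 0, 0, 0]]]'

```text
clock: 23.67
eef_pos: [0.4994, -0.0191, 0.0261]
tcp_rot: [0.0, 0.383, 0.924, 0.0]
contact_force: [0.4, -0.1, -0.2]
width: 0.0236
```

Emit:
servo_tool --steps '[[[0, 0, 0, 0], [0, 0, 0, 0], [0, 0, 0, 0], [-8, 8, 0, 0], [-9, 9, 0, 0], [0, 0, 0, 0]]]' --gripper 40

```text
clock: 24.17
eef_pos: [0.4803, 0.0, 0.0257]
tcp_rot: [-0.001, 0.382, 0.924, -0.0]
contact_force: [0.0, 0.4, -0.2]
width: 0.0393
```

Emit:
servo_tool --steps '[[[0, 0, 0, 0], [0, 0, 0, 0], [0, 0, 0, 0], [0, 0, 0, 0], [0, 0, 0, 0], [0, 0, 0, 0]]]' --gripper 10 --force 10

```text
clock: 24.67
eef_pos: [0.4826, -0.0026, 0.0259]
tcp_rot: [0.0, 0.383, 0.924, 0.0]
contact_force: [-0.6, 1.0, 0.5]
width: 0.0123
```

Emit:
servo_tool --steps '[[[2, -2, 0, 0], [3, -3, 0, 0], [3, -3, 0, 0], [3, -3, 0, 0], [3, -3, 0, 0], [2, -2, 0, 0], [1, -1, 0, 0], [1, -1, 0, 0], [0, 0, 0, 0]]]'

```text
clock: 25.42
eef_pos: [0.5007, -0.0207, 0.0259]
tcp_rot: [0.0, 0.383, 0.924, 0.0]
contact_force: [-0.7, -0.1, 0.6]
width: 0.0102
```

Emit:
servo_tool --steps '[[[0.6, -0.6, 0, 0], [0.6, -0.6, 0, 0], [0.6, -0.6, 0, 0], [0.6, -0.6, 0, 0], [0, 0, 0, 0], [0, 0, 0, 0]]]'

```text
clock: 25.92
eef_pos: [0.503, -0.023, 0.0259]
tcp_rot: [0.0, 0.383, 0.924, 0.0]
contact_force: [-0.3, 1.0, -0.1]
width: 0.0101
```

Emit:
servo_tool --steps '[[[0.6, -0.6, 0, 0], [0.6, -0.6, 0, 0], [0, 0, 0, 0], [0, 0, 0, 0]]]'

```text
clock: 26.25
eef_pos: [0.5042, -0.0241, 0.0259]
tcp_rot: [0.0, 0.383, 0.924, 0.0]
contact_force: [0.0, -0.1, 0.4]
width: 0.0101
```

Emit:
servo_tool --steps '[[[0.5, -0.5, 0, 0], [0, 0, 0, 0], [0, 0, 0, 0]]]'

```text
clock: 26.5
eef_pos: [0.5047, -0.0246, 0.0259]
tcp_rot: [0.0, 0.383, 0.924, 0.0]
contact_force: [0.3, 1.4, 0.5]
width: 0.0099
```

Emit:
servo_tool --steps '[[[0.5, -0.5, 0, 0], [0, 0, 0, 0], [0, 0, 0, 0]]]'

```text
clock: 26.75
eef_pos: [0.505, -0.0249, 0.0259]
tcp_rot: [-0.0, 0.383, 0.924, 0.0]
contact_force: [-1.9, 1.8, 1.2]
width: 0.0096
```

Emit:
servo_tool --steps '[[[0.5, -0.5, 0, 0], [0, 0, 0, 0], [0, 0, 0, 0]]]'

```text
clock: 27.0
eef_pos: [0.5053, -0.0251, 0.0259]
tcp_rot: [-0.0, 0.383, 0.924, 0.0]
contact_force: [-4.3, 3.4, 3.7]
width: 0.01
```

Emit:
servo_tool --steps '[[[0.5, -0.5, 0, 0], [0, 0, 0, 0], [0, 0, 0, 0]]]'

```text
clock: 27.25
eef_pos: [0.5054, -0.0251, 0.0258]
tcp_rot: [-0.001, 0.383, 0.924, 0.0]
contact_force: [-6.0, 5.2, 5.3]
width: 0.01
```

Emit:
servo_tool --steps '[[[-1, 1, 0, 0], [-4, 4, 0, 0], [-10, 10, 0, 0], [-14, 14, 5, 0], [-14, 14, 15, 0], [-20, 20, 25, 0], [-10, 20, 35, 0], [0, 30, 25, 0], [0, 35, 20, 0], [0, 35, 0, 0], [0, 35, 0, 0], [0, 0, 0, 0]]]'

```text
clock: 28.25
eef_pos: [0.4322, 0.1988, 0.1519]
tcp_rot: [0.001, 0.38, 0.925, 0.002]
contact_force: [-0.3, -0.1, 0.5]
width: 0.0101
```

```bash
python3 snap.py f1 t
python3 - <<'E'
from h import *
T=ctrl.read_camera('top');S=ctrl.read_camera('scene');save('ft.png',T);save('fs.png',S)
E
```

```text
[432.2 198.8 151.9] yaw 135.3 t 28.25 [-0.3 -0.1  0.5] 10.1
```

View pics/f1s.png

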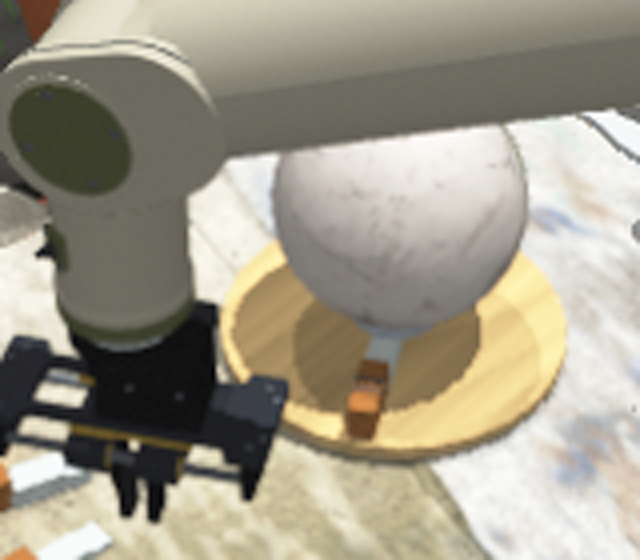

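View pics/f1t.png

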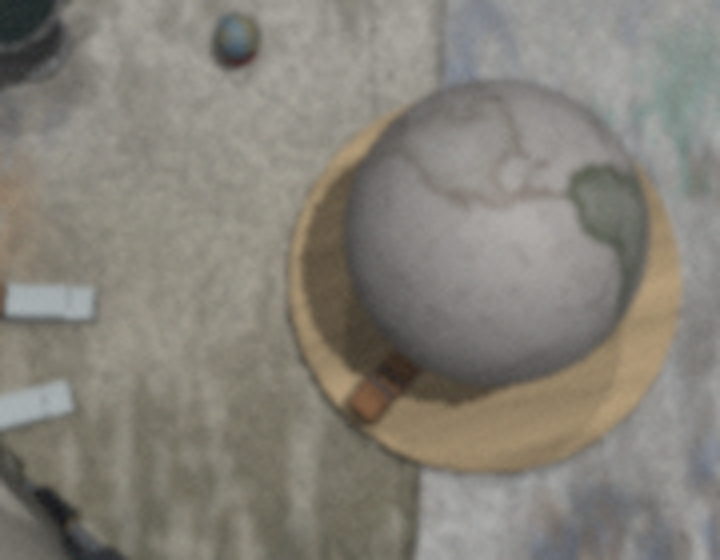

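View pics/fs.png

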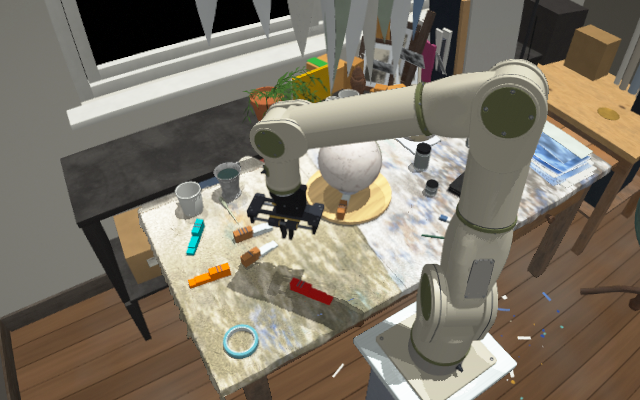

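Run:
```python
from fit import *
import cv2
for n,f,o,w in (('top','pics/ft.png',(280,190),60),('scene','pics/fs.png',(310,180),70)):
    im=cv2.imread(f)[:,:,::-1].copy(); c=cal(n)
    S=8; cr=cv2.resize(im[o[1]:o[1]+w,o[0]:o[0]+w],None,fx=S,fy=S,interpolation=cv2.INTER_CUBIC)
    for tipr,col in ((20,(0,255,0)),):
        r=tipr+95; p=[(614.7-r*.7071)/1e3,(-133.7+r*.7071)/1e3,-np.pi/4]
        m=sil(c,'mid',p,S,.02,o,(w,w)); cn=cv2.findContours(m,0,1)[0]; cv2.drawContours(cr,cn,-1,col,1)
    save('ov_'+n+'.png',cr)
a=cv2.imread('pics/ov_top.png');b=cv2.imread('pics/ov_scene.png');h=560
a=cv2.copyMakeBorder(a,0,80,0,0,0);o=np.hstack([a,b]);cv2.imwrite('pics/ov.png',cv2.resize(o,None,fx=.75,fy=.75))
```

```text
(no output)
```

View pics/ov.png

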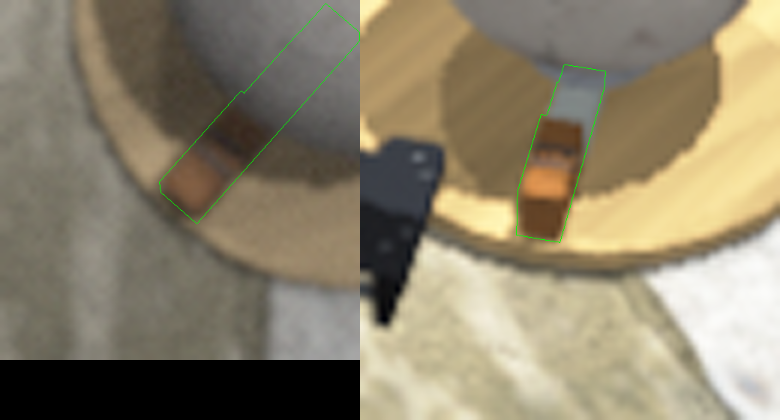

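Run:
```python
from h import *
s=ctrl.sense();print(s['clock'],np.round(s['contact_force'],1)); print(ctrl.close_job())
```

```text
28.45 [-0.3 -0.  -0.2]
the job is handed in; nothing more can be done
None
```

The gap fits the middle gauge. I left that gauge lying flat in the gap, let go, and handed the job in at 28.5 s.

- **Thin gauge:** I tried it first. It went in shoulder and all, and stopped at the spindle at about 9–12 N. I then drew it out and laid it flat on the table at its old place.
- **Middle gauge:** It stopped at about 9 N, 12.0 mm short of where the thin gauge stopped. That is where its shoulder should meet the flange, with the tip 20 mm from the axis. In both cameras the model drawn at that pose lies on the gauge.
- **Other things:** The thick gauge was never moved. The last pictures show the jars I could see, the toy globe and the look-alikes unmoved, and the gripper stands clear.

- **No lean:** The moves allowed no lean, so I pushed the gauges in from behind with the tool upright, and the gripper did not touch the globe.
- **Centre estimate:** The picture-based centre of the turntable was about 2.5 mm off from the spindle contact along the push direction. I used the contact value for the middle gauge.
- **Reading I can't explain:** While pushing against the stops, the wrist force also showed an upward part of about 5–7 N. With the fingers opened I moved on past that point without any force, so it came from the gauge and not from the globe.

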